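# Cover the vacuum pot and draw the pump piston to its mark

## Robot

A 6-joint arm with a two-finger parallel gripper is mounted at the origin on a cart in front of the work surface, level with it; the furniture and walls round the work are solid. World frame = base frame: x ahead of the robot, y to its left, z up, the work surface at z = 0. Lengths are in m, angles in rad, forces in N, time in s.
With the tool pointing down it reaches from about 0.425 to 1.125 m from the base axis. Payload 14.9 kg.
Tool frame: the origin (TCP) lies where the fingers leave the gripper's body, on its centre line; the fingertips stand 78 mm ahead of it and the grasp point (between the pads) lies 60 mm ahead of it (robot.grip_point_offset is the distance from the TCP to the grasp point, in m); z points along the fingers, y is the line along which they close (so a half turn about z gives the same grasp; the last joint's range is limited). The gripper opens to 91 mm and grips with 3 to 60 N. Pads are 32 mm wide; open, the fingers measure 118 mm over their backs; the gripper's body (76 mm by 178 mm) begins 60 mm behind the grasp point.
Start: joints at [-1.313, 0.379, 1.734, -0, 1.028, -0.033], TCP at [0.201, -0.671, 0.292] pointing down, gripper open.
Joint ranges: [-2.77, 2.77], [-0.74, 2.19], [0, 2.66], [-1.06, 4.2], [0.31, 2.87], [-3.08, 3.08]. Speed limits (rad/s): [1.89, 1.89, 2.39, 3.14, 3.14, 3.14].

## Interface

Orientations are given as a unit quaternion [w, x, y, z].
In Python, from station import readout, imaging, robot, nets gives the robot as it stands.
- The arm moves only by the tool jog_arm, never from a script. Its argument "targets" is one flat list of numbers, 7 for each row, row after row: the shift along the world's x, y, z in m, then the turn, a rotation vector about the world's x, y, z in rad, then the opening in per cent of the stroke, from 0 (shut) to 100 (fully open). A call has 1 to 8 rows; each row shifts and turns the commanded pose from where the row before left it; what a row does not reach is not made up. A row lasts 1/10 s, in which the tool goes at most 50 mm and 8.59 degrees, less where a joint would pass 70% of its speed; a pose out of reach is approached as far as the arm can. A call with a gripper value outside its range is refused whole. The fingers move at their own pace and stop on an object; "newtons" is the grip in N (left out, the last holds). Time passes only in rows, so rows that do not move let the fingers close. It gives the time, the measured TCP pose, the force, the opening and the grip force at its end, in the units of the state.
- readout.get_state(): the state, without advancing time (a new reading comes with each control period).
- imaging.read_camera(name): name is "side" or "top"; returns the picture (420x560x3 uint8, blue, green, red); there is no depth.
- imaging.calibration(name): a dict with "fx", "fy", "cx", "cy" (pixels), "R" (3x3) and "t" (3): a world point X has camera coordinates R X + t. Camera axes: x right, y down, z forward; pixel columns grow to the right and rows downward; lengths in m; the calibration is good to about 2 mm. A picture is of the moment at which its call begins. calibration takes no time and is no camera call.
- robot.sign_off(): hands the job in; it is judged then, once.
Trained networks look in the newest picture that a camera, given by its name, has taken for a name from the list of things; names that differ only in an ending like _2 or _b are one class to them, and where a whole thing is asked for, a point or a joint stands for the part that bears it (a point fixed in the world has none). Each returns a list of dicts, best first, with "p" (0 to 1); they miss things now and then, are a little off and sometimes report something else, mostly with a low value. They report only what shows in the picture. A call takes as long as a camera call. They do not tell look-alikes from the thing itself.
- nets.look_for(camera, label): "rect" ([left, top, right, bottom] in pixels, round what is visible of it).
- nets.silhouettes(camera, label): "region" (420x560 bool, what is visible of it) and "rect" ([left, top, right, bottom] in pixels, round what is visible of it).
- nets.tip_of(camera, label): "position" ([column, row] in pixels: a listed point, or the origin of a listed thing).
The state is a dict: "time": time; "joint_pos": joint angles; "qd": joint speeds; "joint_efforts": joint torques, N m; "position": TCP position; "eef_rot": TCP orientation; "ft_force": force on the tool from outside, world axes, zero at the start; "wrist_torque": the same for the moment, N m; "opening": finger opening in m; "grasp_force": force on a finger pad.
Only numpy, scipy, OpenCV 4.12 (cv2) and the standard library are available. Lean on these libraries where they do the work, as an engineer would, in place of code of your own. Each camera call takes 0.05 s, during which the arm holds its last target. There are 200 camera calls.

## Task

Put the loose pale lid with the black knob on the round pot of the small vacuum station, gently, so that it sits level and fully home in the rim, and let go of it. Then take the hand pump's black handle and draw the piston straight up, without forcing it sideways, until the whole red band on the rod stands clear of the barrel's mouth while the yellow band below it stays hidden inside; never pull the rod out of the barrel. Finish holding the piston still there in the gripper (it drops back if let go), and leave the other things on the desk where they are.

Things in the scene. Friction and masses are not known exactly. Their poses are not given: they have to be found in the camera images.
- station: Fixed upright vacuum station: dark base plate 116 x 236 x 10 mm; origin under its centre, y along it, z up. At y = +60 mm an aluminium pot (outer diameter 100, inner 92 mm, rim 60 mm above the desk; a small board fixed on its floor, over 20 mm below the rim). At y = -66 mm the pump's steel barrel, 32 mm thick, mouth 90 mm above the desk.
- pot_rim (a point): Centre of the pot's open mouth, level with the top of the rim. Axes as the station's.
- barrel_mouth (a point): Centre of the pump barrel's mouth at the top of the barrel. The bore runs straight down from it, 80 mm deep, 18.2 mm in diameter. Axes as the station's.
- piston: Loose steel rod, diameter 16 mm, upright in the bore (1 mm play all round), 0.18 to 0.35 kg, held by gravity only. Origin at its lower end, z up. At 70 mm a flange (diameter 25, 5 mm thick) rests on the barrel's mouth, then a neck (diameter 14, 10 mm), then the handle. Red band at 38 to 48 mm, yellow at 10 to 20 mm: red is all out when raised 32 mm, yellow shows from 50 mm, rod out at 70 mm.
- piston_flange (a point): Centre of the underside of the piston's flange, 70 mm above the rod's lower end: its height above the barrel's mouth is how far the piston is drawn (0 at the start).
- piston_handle (a point): Centre of the black piston handle, a block 18 mm (its x) by 46 mm (its y) by 26 mm high; 28 mm above the flange's underside, so 118 mm above the desk at the start. Grip it across its 18 mm (fingers close along its x). Turned by up to 0.6 rad either way against the station.
- lid: Loose lid, 0.08 to 0.17 kg, right way up on the desk; origin under its centre, z up. Black rubber plug below (diameter 86, 6 mm thick, edge chamfered), pale clear disc on it (diameter 104, 5 mm thick), on top a black round knob (diameter 22, 32 mm high, top 43 mm above the origin). Seated, the plug is in the pot's mouth (3 mm play all round), the disc on the rim, the origin 6 mm below the rim.
- lid_knob (a point): Point on the knob's axis to grip, 33 mm above the lid's underside (10 mm below the knob's top).
- side_cutters: Red-handled side cutters lying at the desk's front, 117 x 43 x 10 mm; origin under the centre. Bystander.
- amber_tape: Roll of amber tape lying flat at the desk's front, 62 mm in diameter, 13 mm high; origin under its centre. Bystander.
- solder_reel: Reel of solder standing behind the work, 52 mm in diameter, 34 mm high; origin under its centre. Bystander.
Things that resemble listed ones, but are neither listed nor needed, are in the scene too. Leave any purple look-alike of the piston alone.

How it is judged:
On the way, in this order (a step that is already met when the one before it is completed fails the run):
1. The lid sits level and fully home in the pot's rim, let go, with the piston still fully down (horizontal distance between lid and pot_rim below 0.005 m and z of lid in the frame of pot_rim between -0.009 and -0.004 m and angle between lid's own z axis and vertical below 0.035 rad and contact force between the fingers and lid below 0.1 N and z of piston_flange in the frame of barrel_mouth below 0.004 m), for 0.2 s.
2. The gripper holds the piston drawn so that the red band is out and the yellow band still in (z of piston_flange in the frame of barrel_mouth between 0.031 and 0.051 m and contact force between the fingers and piston above 2 N), for 0.2 s.
At the end, for the whole second after the job is handed in: Lid untouched in the pot's mouth, within 5 mm of centre, origin 4 to 9 mm below the rim, tilt under 0.035 rad; fingers grip the piston (over 2 N), clear of the station; piston at rest (under 10 mm/s), drawn 31 to 51 mm, lower end within 5 mm and rod within 0.07 rad of the bore's axis (all of step 2 and horizontal distance between lid and pot_rim below 0.005 m and z of lid in the frame of pot_rim between -0.009 and -0.004 m and angle between lid's own z axis and vertical below 0.035 rad and contact force between the fingers and lid below 0.1 N and horizontal distance between piston and barrel_mouth below 0.005 m and angle between the z axis of piston and the z axis of station, either way round below 0.07 rad and linear speed of piston below 0.01 m/s and contact force between the fingers and station below 0.1 N); the arm keeps its last pose, push and grip.
It fails at once if The rod is pulled (nearly) out of the barrel, more than 62 mm (z of piston_flange in the frame of barrel_mouth above 0.062 m).
It fails at once if The piston is forced against the barrel with more than 40 N (contact force between piston and station above 40 N).
It fails at once if The lid is slammed or pressed on the station with more than 40 N (contact force between lid and station above 40 N).
It fails at once if A bystander is moved by more than 30 mm (distance of any of side_cutters, amber_tape, solder_reel from where it was at the start of the episode above 0.03 m).
It also fails if it takes over 51 s, if anything falls off the work surface, if the arm or the gripper's body presses on something with over 40 N, if the wrist force passes 120 N, or if a joint passes its speed limit or range.

## Working session

There is one attempt and no reset: what is moved stays moved. The work goes in short steps, Python scripts to look and compute and a tool call to move; the robot and the scene stay as the last step left them, time stands still between calls to the robot, and variables do not carry over. Pictures are saved under pics/ and viewed, at most 10 in all, crops included, and the job is handed in when it is done.

Besides the shell and the picture viewer there is one more tool, called after "Request:" in YAML: its name, and indented under it one key for each argument. jog_arm: Moves the arm, as the interface text tells. Its arguments: {"type":"object","properties":{"targets":{"type":"array","items":{"type":"number"}},"newtons":{"type":"number"}},"required":["targets"]}

```bash
mkdir -p pics; cat > h.py <<'E'
import numpy as np, cv2
from station import readout, imaging, robot, nets
def ray(cam,uv):
    c=imaging.calibration(cam);R=np.array(c["R"]);t=np.array(c["t"])
    d=R.T@np.array([(uv[0]-c["cx"])/c["fx"],(uv[1]-c["cy"])/c["fy"],1]);return -R.T@t,d
def onz(cam,uv,z):
    o,d=ray(cam,uv);return o+d*(z-o[2])/d[2]
def proj(cam,X):
    c=imaging.calibration(cam);p=np.array(c["R"])@np.array(X)+np.array(c["t"]);return [c["fx"]*p[0]/p[2]+c["cx"],c["fy"]*p[1]/p[2]+c["cy"]]
def tri(uv1,uv2):
    (o1,d1),(o2,d2)=ray("top",uv1),ray("side",uv2)
    A=np.stack([d1,-d2],1);s=np.linalg.lstsq(A,o2-o1,rcond=None)[0]
    a,b=o1+s[0]*d1,o2+s[1]*d2;return (a+b)/2,np.linalg.norm(a-b)
E
python3 - <<'E'
from h import *
np.set_printoptions(precision=4,suppress=True)
ims=[imaging.read_camera(c) for c in("top","side")]
for c,i in zip(("top","side"),ims): cv2.imwrite(f"pics/{c}0.png",i)
for c in("top","side"):
    print(c,ray(c,(280,210)))
    for l in("lid_knob","piston_handle","pot_rim","barrel_mouth","station","lid"):
        print(l,[(np.round(d["position"],1),round(d["p"],2)) for d in nets.tip_of(c,l)[:3]])
print(readout.get_state())
E
```

```text
top (array([0.3248, 0.0134, 1.4391]), array([ 0.1689,  0.0185, -0.9856]))
lid_knob [(array([363.2, 233.6]), 0.56)]
piston_handle [(array([302.5, 228.1]), 0.72)]
pot_rim [(array([206.1, 220.8]), 0.61)]
barrel_mouth []
station [(array([236. , 219.5]), 0.97)]
lid [(array([365.7, 237.3]), 0.96)]
side (array([0.1287, 0.7084, 0.4798]), array([ 0.4613, -0.7787, -0.4255]))
lid_knob [(array([332.2, 203.1]), 0.57)]
piston_handle [(array([252.5, 215.7]), 0.84), (array([303.8, 207.8]), 0.55)]
pot_rim [(array([229. , 270.8]), 0.69)]
barrel_mouth [(array([253.3, 228.2]), 0.62), (array([330.2, 218.3]), 0.34)]
station [(array([242.3, 278.8]), 0.77)]
lid [(array([332.7, 215.6]), 0.55)]
{'time': 0.7, 'joint_pos': array([-1.3133,  0.3789,  1.7342, -0.    ,  1.0285, -0.0333]), 'qd': array([-0.0004, -0.0005, -0.0001, -0.    , -0.0004,  0.0001]), 'joint_efforts': array([ -0.0039, -76.3551, -43.4685,   0.0651,   0.039 ,  -0.    ]), 'position': array([ 0.2007, -0.6706,  0.2923]), 'eef_rot': array([ 0.    ,  0.9894,  0.1449, -0.    ]), 'ft_force': array([ 0.6074, -0.4966, -0.3442]), 'wrist_torque': array([-0.0007,  0.0126,  0.001 ]), 'grasp_force': 0.0, 'opening': 0.09134034823931293}
```

View pics/top0.png

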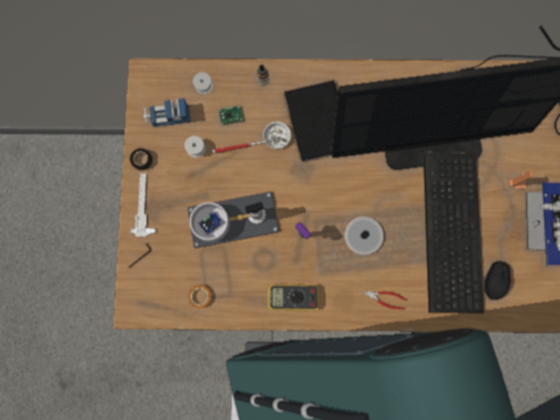

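View pics/side0.png

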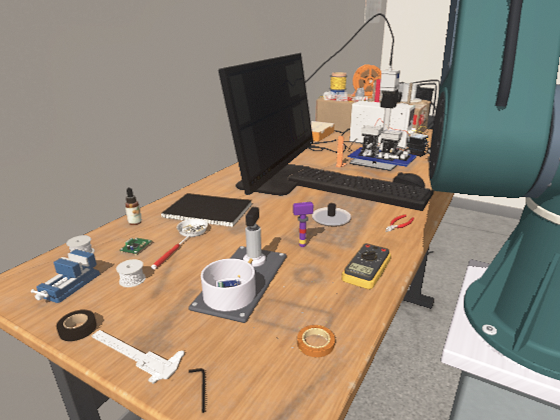

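Top view: the pot is at (209,222) and the black pump handle at about (255,209). The lid with the knob is at (364,235). The purple look-alike piston is at (303,230), and at (303,208) in the side view. In the side view, the real handle is at (252,215) and the lid at (332,212). Possible confusions: for the piston, the purple one at (303,230); for the lid, the ash tray at (277,136). I choose the pale disc with the black knob and the black handle on the steel barrel. I'll check both in a crop.

```bash
python3 - <<'E'
from h import *
np.set_printoptions(precision=4,suppress=True)
t=imaging.read_camera("top");s=imaging.read_camera("side")
a=cv2.resize(t[185:260,180:400],None,fx=3.6,fy=3.6,interpolation=cv2.INTER_CUBIC)
b=cv2.resize(s[185:325,185:365],None,fx=2.3,fy=2.3,interpolation=cv2.INTER_CUBIC)
o=np.zeros((a.shape[0]+b.shape[0],800,3),np.uint8);o[:a.shape[0],:a.shape[1]]=a;o[a.shape[0]:,:b.shape[1]]=b
cv2.imwrite("pics/crop1.png",o);print(o.shape,a.shape)
for c in("top","side"):
    for l in("lid","lid_knob","piston_handle","piston","station"):
        for d in nets.silhouettes(c,l)[:2]:
            m=d["region"].astype(np.uint8);cs=max(cv2.findContours(m,0,1)[0],key=len)
            print(c,l,round(d["p"],2),np.round(d["rect"],1),m.sum(),np.argwhere(m).mean(0)[::-1],cv2.fitEllipse(cs),cv2.minAreaRect(cs))
for l,z in(("lid",.011),):
    print(onz("top",(364.3,235.8),.0085),onz("side",(332,216),.0085))
E
```

```text
(592, 800, 3) (270, 792, 3)
top lid 0.56 [345.6 217.2 386.2 254.9] 1128 [363.7943 234.7012] ((363.7884216308594, 234.7144012451172), (36.719390869140625, 37.36820983886719), 139.6588897705078) ((363.5, 234.5), (37.0, 37.0), 90.0)
top lid_knob 0.74 [342.1 213.9 385.1 254.2] 1166 [363.6672 234.5523] ((363.6642150878906, 234.5553741455078), (37.36012649536133, 37.91582489013672), 108.0718994140625) ((363.5, 234.5), (37.0, 37.0), 90.0)
top piston_handle 0.59 [295.2 222.4 311.6 238.4] 167 [302.6228 230.2934] ((302.71527099609375, 230.37057495117188), (10.38805866241455, 18.5961856842041), 143.630126953125) ((302.0000305175781, 230.50003051757812), (17.677669525146484, 10.60660171508789), 45.0)
top piston_handle 0.45 [244.1 202.1 267.  216.3] 158 [254.0759 207.7025] ((254.1354217529297, 207.7339324951172), (9.661206245422363, 18.863353729248047), 75.63446807861328) ((254.2076873779297, 208.26153564453125), (10.086166381835938, 18.155099868774414), 74.74488067626953)
top piston 0.47 [244.8 199.2 261.9 212.5] 145 [254.0138 207.5379] ((254.11033630371094, 207.5798797607422), (9.66795539855957
[... 1466 characters left out ...]
45.4 204.4 259.7 228.4] 275 [251.8473 218.5636] ((251.91175842285156, 218.5480194091797), (13.618965148925781, 25.056610107421875), 4.128040313720703) ((251.5, 218.5), (23.0, 13.0), 90.0)
side piston 0.64 [290.  201.6 314.9 245.3] 547 [301.958  218.0073] ((301.8981018066406, 217.55699157714844), (19.900325775146484, 45.867149353027344), 1.385474443435669) ((302.0, 223.5), (43.0, 22.0), 90.0)
side station 0.7 [189.  225.5 286.  323.1] 4631 [236.8428 280.3306] ((236.9448699951172, 279.6683654785156), (61.97361755371094, 102.6909408569336), 42.324729919433594) ((234.9999542236328, 277.0), (63.79052734375, 103.72894287109375), 33.6900634765625)
[ 0.5009 -0.1882  0.0085] [ 0.4985 -0.1904  0.0085]
```

View pics/crop1.png

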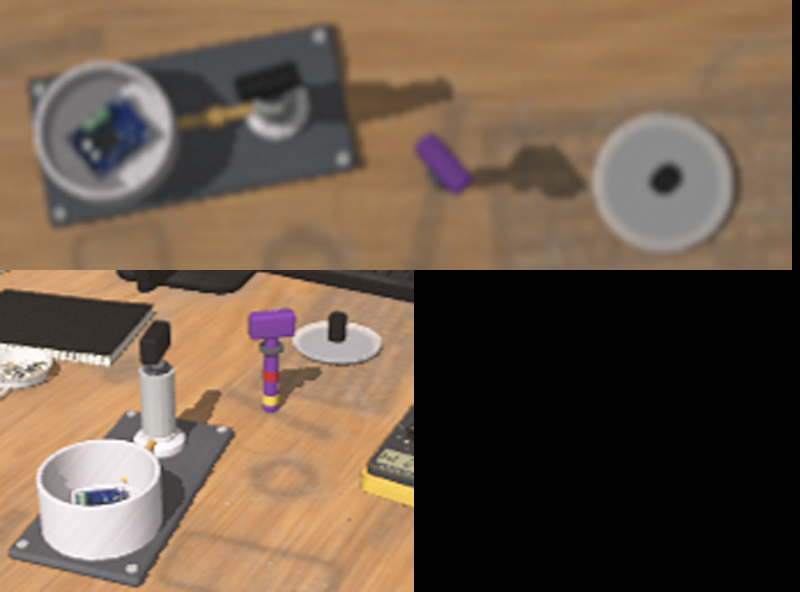

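The crop confirms it: the black handle sits on the steel barrel, the purple piston stands apart, and the lid with the black knob is at about (364,235). Next I fit precise positions.

```bash
cat >> h.py <<'E'
from scipy.optimize import minimize
import scipy.ndimage as nd
def circ(cams,imgs,x,y,z,r,d=.003):
    a=np.linspace(0,2*np.pi,120,endpoint=False);s=0
    for c,I in zip(cams,imgs):
        v=[]
        for rr in(r-d,r+d):
            P=np.array([proj(c,(x+rr*np.cos(t),y+rr*np.sin(t),z)) for t in a])
            v.append(nd.map_coordinates(I,[P[:,1],P[:,0]],order=1))
        s+=(v[0]-v[1]).mean()
    return s
def white(im):  # bright & unsaturated
    f=cv2.GaussianBlur(im,(0,0),.7).astype(float);return f.min(2)-.7*(f.max(2)-f.min(2))
def fit(cams,imgs,x0,z,r,d=.003):
    q=minimize(lambda p:-circ(cams,imgs,p[0],p[1],z,r,d),x0,method="Nelder-Mead",options=dict(initial_simplex=[x0,[x0[0]+.006,x0[1]],[x0[0],x0[1]+.006]]))
    return q.x,-q.fun
def boxhull(c,x,y,z,yaw,sx,sy,h):
    C,S=np.cos(yaw),np.sin(yaw)
    P=[proj(c,(x+C*a*sx/2-S*b*sy/2,y+S*a*sx/2+C*b*sy/2,z+k*h/2)) for a in(-1,1) for b in(-1,1) for k in(-1,1)]
    return cv2.convexHull(np.array(P,np.float32))
E
python3 - <<'E'
from h import *
np.set_printoptions(precision=4,suppress=True)
T=cv2.imread("pics/top0.png");S=cv2.imread("pics/side0.png")
wT,wS=white(T),white(S)
lid0=onz("top",(364,235),.011)[:2];pot0=onz("top",(209.2,221.4),.06)[:2]
for n,x0,z,r in(("lid",lid0,.011,.052),("pot",pot0,.06,.05)):
    for cs,im in((("top",),(wT,)),(("side",),(wS,)),(("top","side"),(wT,wS))): print(n,x0,cs,fit(cs,im,x0,z,r))
# base corners at z=.01
cr=np.array([(38,88),(330,28),(358,165),(55,222)])/3.6+[180,185]
W=np.array([onz("top",p-.36,.01)[:2] for p in cr]);print(W,W.mean(0));print(W[0]-W[1],W[3]-W[2])
# handle: fit
def dark(c,im,rect):
    l,t,r,b=rect;m=np.zeros(im.shape[:2]);m[t:b,l:r]=1
    f=im.max(2).astype(float);return f,rect
def score(p):
    s=0
    for c,I,(l,t,r,b) in(("top",T,(240,196,272,222)),("side",S,(238,198,266,226))):
        h=boxhull(c,p[0],p[1],.118,p[2],.018,.046,.026)
        k=8;m=np.zeros(((b-t)*k,(r-l)*k),np.uint8)
        cv2.fillConvexPoly(m,np.round((h-[l-.5,t-.5])*k).astype(int),255)
        m=cv2.resize(m,(r-l,b-t),interpolation=cv2.INTER_AREA)/255.
        f=I[t:b,l:r].max(2).astype(float);d=np.clip((70-f)/50,0,1)
        s+=((m-d)**2).sum()
    return s
h0=onz("top",(254.3,207.9),.125)[:2];best=[]
for y in np.arange(-.9,.91,.15):
    q=minimize(score,[*h0,y],method="Nelder-Mead",options=dict(initial_simplex=[[*h0,y],[h0[0]+.005,h0[1],y],[h0[0],h0[1]+.005,y],[*h0,y+.1]]));best.append((q.fun,*q.x))
for b in sorted(best)[:4]:print(np.array(b))
for p in((254.3,207.9),):print(h0,onz("side",(252.3,216),.118))
E
```

```text
Traceback (most recent call last):
  File "h.py", line 28, in fit
    q=minimize(lambda p:-circ(cams,imgs,p[0],p[1],z,r,d),x0,method="Nelder-Mead",options=dict(initial_simplex=[x0,[x0[0]+.006,x0[1]],[x0[0],x0[1]+.006]]))
  File "h.py", line 28, in <lambda>
    q=minimize(lambda p:-circ(cams,imgs,p[0],p[1],z,r,d),x0,method="Nelder-Mead",options=dict(initial_simplex=[x0,[x0[0]+.006,x0[1]],[x0[0],x0[1]+.006]]))
                         ~~~~^^^^^^^^^^^^^^^^^^^^^^^^^^^
  File "h.py", line 21, in circ
    P=np.array([proj(c,(x+rr*np.cos(t),y+rr*np.sin(t),z)) for t in a])
                ~~~~^^^^^^^^^^^^^^^^^^^^^^^^^^^^^^^^^^^^^
  File "h.py", line 9, in proj
    c=imaging.calibration(cam);p=np.array(c["R"])@np.array(X)+np.array(c["t"]);return [c["fx"]*p[0]/p[2]+c["cx"],c["fy"]*p[1]/p[2]+c["cy"]]
ValueError: time passes only in moves, steps and waits
```

```bash
sed -i 's/^def ray/CAL={c:imaging.calibration(c) for c in ("top","side")}\ndef ray/; s/c=imaging.calibration(cam)/c=CAL[cam]/' h.py
cat > m1.py <<'E'
from h import *
np.set_printoptions(precision=4,suppress=True)
T=cv2.imread("pics/top0.png");S=cv2.imread("pics/side0.png")
wT,wS=white(T),white(S)
lid0=onz("top",(364,235),.011)[:2];pot0=onz("top",(209.2,221.4),.06)[:2]
for n,x0,z,r in(("lid",lid0,.011,.052),("pot",pot0,.06,.05)):
    for cs,im in((("top",),(wT,)),(("side",),(wS,)),(("top","side"),(wT,wS))): print(n,x0,cs,fit(cs,im,x0,z,r))
cr=np.array([(38,88),(330,28),(358,165),(55,222)])/3.6+[180,185]
W=np.array([onz("top",p-.36,.01)[:2] for p in cr]);print(W,W.mean(0));print(W[0]-W[1],W[3]-W[2])
def score(p):
    s=0
    for c,I,(l,t,r,b) in(("top",T,(240,196,272,222)),("side",S,(238,198,266,226))):
        h=boxhull(c,p[0],p[1],.118,p[2],.018,.046,.026)
        k=8;m=np.zeros(((b-t)*k,(r-l)*k),np.uint8)
        cv2.fillConvexPoly(m,np.round((h-[l-.5,t-.5])*k).astype(int),255)
        m=cv2.resize(m,(r-l,b-t),interpolation=cv2.INTER_AREA)/255.
        f=I[t:b,l:r].max(2).astype(float);d=np.clip((60-f)/30,0,1)
        s+=((m-d)**2).sum()
    return s
h0=onz("top",(254.3,207.9),.125)[:2];best=[]
for y in np.arange(-.9,.91,.15):
    q=minimize(score,[*h0,y],method="Nelder-Mead",options=dict(initial_simplex=[[*h0,y],[h0[0]+.005,h0[1],y],[h0[0],h0[1]+.005,y],[*h0,y+.1]]));best.append((q.fun,*q.x))
for b in sorted(best)[:4]:print(np.array(b))
print(h0,onz("side",(252.3,216),.118))
E
python3 m1.py
```

```text
lid [ 0.5028 -0.1871] ('top',) (array([ 0.5025, -0.1859]), np.float64(61.80258551363976))
lid [ 0.5028 -0.1871] ('side',) (array([ 0.5006, -0.1868]), np.float64(62.322228236362925))
lid [ 0.5028 -0.1871] ('top', 'side') (array([ 0.5013, -0.1863]), np.float64(121.3001977408354))
pot [0.5295 0.2247] ('top',) (array([0.5321, 0.2285]), np.float64(60.894968579282185))
pot [0.5295 0.2247] ('side',) (array([0.5305, 0.2258]), np.float64(79.21689254903153))
pot [0.5295 0.2247] ('top', 'side') (array([0.5307, 0.2266]), np.float64(130.08402252449363))
[[0.5706 0.2853]
 [0.6185 0.0646]
 [0.5135 0.0422]
 [0.4688 0.2688]] [0.5428 0.1652]
[-0.0479  0.2207] [-0.0447  0.2266]
[110.8156   0.5786   0.1646  -0.9267]
[110.8156   0.6389   0.1029  -2.299 ]
[169.5842   0.5542   0.1054   0.5909]
[170.2297   0.5546   0.1048   0.5875]
[0.5549 0.1026] [0.5561 0.0998 0.118 ]
```

Request:
jog_arm:
  targets: [0.019,0.03,0,0,0,0.06,100,0.019,0.03,0,0,0,0.06,100,0.019,0.03,0,0,0,0.06,100,0.019,0.03,0,0,0,0.06,100,0.019,0.03,0,0,0,0.06,100,0.019,0.03,0,0,0,0.06,100,0.019,0.03,0,0,0,0.06,100,0.019,0.03,0,0,0,0.06,100]
  newtons: 10

```text
time: 2.1
position: [0.3533, -0.4294, 0.2924]
eef_rot: [0.0, 0.926, 0.377, 0.0]
ft_force: [-0.2, -0.4, -0.1]
opening: 0.0911
grasp_force: 0.0
```

```bash
python3 - <<'E'
import cv2,numpy as np
T=cv2.imread("pics/top0.png");S=cv2.imread("pics/side0.png")
print(T[200:218,244:266].max(2));print(S[203:228,243:262].max(2))
E
```

```text
[[ 80  79  80  80  79  80  78  80  80  81  80  80  81  82  81  79  78  79
   80  80  80  81]
 [ 79  79  80  80  79  81  80  80  80  80  81  79  79  77  76  70  68  71
   78  79  81  81]
 [ 79  79  80  79  80  80  80  80  80  79  77  75  68  66  61  55  51  56
   68  78  81  81]
 [ 80  80  81  81  80  79  77  76  73  70  65  59  51  46  42  41  37  42
   59  75  81  81]
 [ 80  79  78  77  75  71  65  63  58  51  48  43  38  36  35  34  34  37
   53  72  81  82]
 [ 79  74  68  65  60  54  49  44  40  37  37  35  36  33  36  35  37  34
   48  66  79  82]
 [ 75  65  51  47  44  38  37  35  35  35  35  37  35  38  37  37  35  35
   42  58  74  80]
 [ 73  56  40  36  35  35  36  35  37  36  36  37  36  38  37  36  35  31
   33  49  67  76]
 [ 74  53  38  35  36  37  38  39  37  38  39  38  35  33  32  31  28  33
   42  53  63  66]
 [ 75  55  40  36  38  38  38  38  39  36  35  31  32  28  29  34  41  52
   71  83  75  62]
 [ 77  62  43  38  37  35  34  33  29  29  29  30  28  32  40  53  64  75
   96 106  97  71]
 [ 80  67  49  35  32  30  31  33  28  28  30  37  37  44  58  73  81  87
  1
[... 1900 characters left out ...]
  54  55  53  48  46  45  39  80 168 203 203
  204]
 [198 204 150  63  51  56  55  54  55  54  50  47  45  55 158 205 208 206
  210]
 [192 197 148  63  52  53  55  56  53  52  50  44  38 116 189 211 210 210
  213]
 [181 191 154  81  53  56  56  54  52  52  49  42  68 167 210 210 210 214
  212]
 [173 182 149  83  50  56  54  56  55  51  47  49 106 190 217 213 213 213
  208]
 [172 177 145  79  48  53  55  55  55  51  46  79 111 126 164 203 211 206
  208]
 [170 176 176 125  52  44  48  49  50  48  64 107 125  94  84 162 203 208
  207]
 [174 176 183 162 117  96  82  87 101 102 118 132 121  86  60  94 150 193
  211]
 [173 177 186 182 138 105  85  78 106 117 113 107  90  70  75  85 106 182
  216]]
```

Request:
jog_arm:
  targets: [0.0185,0.0304,-0.0165,0,0,0.06,100,0.0185,0.0304,-0.0165,0,0,0.06,100,0.0185,0.0304,-0.0165,0,0,0.06,100,0.0185,0.0304,-0.0165,0,0,0.06,100,0.0185,0.0304,-0.0165,0,0,0.06,100,0.0185,0.0304,-0.0165,0,0,0.06,100,0.0185,0.0304,-0.0165,0,0,0.06,100,0.0185,0.0304,-0.0165,0,0,0.06,100]

```text
time: 2.9
position: [0.5014, -0.1862, 0.1598]
eef_rot: [0.0, 0.81, 0.586, 0.0]
ft_force: [0.3, -0.0, 0.6]
opening: 0.0918
grasp_force: 0.0
```

```bash
cat > m2.py <<'E'
from h import *
np.set_printoptions(precision=4,suppress=True)
T=cv2.imread("pics/top0.png");S=cv2.imread("pics/side0.png")
V={"top":(T,(242,198,266,214),80,37),"side":(S,(244,208,264,225),180,55)}
def score(p,cams):
    s=0
    for c in cams:
        I,(l,t,r,b),hi,lo=V[c]
        h=boxhull(c,p[0],p[1],.118,p[2],.018,.046,.026);k=16
        m=np.zeros(((b-t)*k,(r-l)*k),np.uint8)
        cv2.fillConvexPoly(m,np.round((h.reshape(-1,2)-[l-.5,t-.5])*k).astype(int),255)
        m=cv2.GaussianBlur(cv2.resize(m,(r-l,b-t),interpolation=cv2.INTER_AREA)/255.,(0,0),.5)
        d=np.clip((hi-I[t:b,l:r].max(2).astype(float))/(hi-lo),0,1)
        s+=((m-d)**2).sum()
    return s
for cams in(("top",),("side",),("top","side")):
    best=[]
    for y in np.arange(-.4,.9,.15):
        x=[.5555,.1005,y]
        q=minimize(score,x,(cams,),method="Nelder-Mead",options=dict(initial_simplex=[x,[.56,.1005,y],[.5555,.105,y],[.5555,.1005,y+.1]]));best.append((q.fun,*q.x))
    for b in sorted(best)[:2]:print(cams,np.array(b))
E
python3 m2.py
```

```text
('top',) [11.2672  0.557   0.1034  0.3346]
('top',) [11.3427  0.5571  0.1037  0.3319]
('side',) [9.5242 0.5559 0.1009 0.4003]
('side',) [9.5415 0.556  0.1007 0.4017]
('top', 'side') [26.6839  0.5554  0.1029  0.392 ]
('top', 'side') [26.7014  0.5556  0.1027  0.3922]
```

Request:
jog_arm:
  targets: [0,0,-0.025,0,0,0,100,0,0,-0.025,0,0,0,100,0,0,-0.017,0,0,0,60,0,0,0,0,0,0,0,0,0,0,0,0,0,0,0,0,0,0,0,0,0,0,0,0,0,0,0,0]
  newtons: 12

```text
time: 3.6
position: [0.5012, -0.1877, 0.0943]
eef_rot: [0.001, 0.811, 0.585, 0.0]
ft_force: [-0.7, 0.2, 0.1]
opening: 0.0538
grasp_force: 0.0
```

Request:
jog_arm:
  targets: [0,0,0,0,0,0,0,0,0,0,0,0,0,0,0,0,0,0,0,0,0,0,0,0,0,0,0,0]

```text
time: 4.0
position: [0.5008, -0.1875, 0.0933]
eef_rot: [0.0, 0.811, 0.585, 0.0]
ft_force: [0.5, 0.2, 1.2]
opening: 0.022
grasp_force: 0.4
```

```bash
python3 -c "
from h import *
s=readout.get_state();print({k:s[k] for k in('time','position','ft_force','opening','grasp_force','eef_rot')})"
```

```text
{'time': 4.0, 'position': array([ 0.50075877, -0.18746522,  0.09333258]), 'ft_force': array([0.45571975, 0.23718236, 1.17657829]), 'opening': 0.02199619643683357, 'grasp_force': 0.3926638327538967, 'eef_rot': array([1.09857091e-04, 8.10729509e-01, 5.85420915e-01, 6.16978142e-05])}
```

Request:
jog_arm:
  targets: [0,0,0,0,0,0,0,0,0,0,0,0,0,0,0,0,0.01,0,0,0,0,0,0,0.02,0,0,0,0,0,0,0.03,0,0,0,0,0,0,0.04,0,0,0,0,0,0,0.04,0,0,0,0,0,0,0,0,0,0,0]
  newtons: 20

```text
time: 4.8
position: [0.5026, -0.1882, 0.2386]
eef_rot: [0.003, 0.811, 0.585, 0.002]
ft_force: [0.2, -0.3, -0.6]
opening: 0.0216
grasp_force: 20.0
```

Request:
jog_arm:
  targets: [0.002,0.03,0,0,0,0.04,0,0.002,0.045,0,0,0,0.05,0,0.003,0.045,0,0,0,0.05,0,0.003,0.045,0,0,0,0.05,0,0.003,0.045,0,0,0,0.05,0,0.003,0.045,0,0,0,0.05,0,0.003,0.045,0,0,0,0.05,0,0.003,0.045,0,0,0,0.05,0]

```text
time: 5.6
position: [0.5221, 0.1594, 0.233]
eef_rot: [-0.0, 0.681, 0.732, -0.0]
ft_force: [0.7, -0.4, -0.7]
opening: 0.0219
grasp_force: 20.0
```

Request:
jog_arm:
  targets: [0.003,0.03,0,0,0,0.05,0,0.003,0.02,0,0,0,0.05,0,0.002,0.0185,0,0,0,0.05,0,0,0,0,0,0,0,0,0,0,0,0,0,0,0]

```text
time: 6.1
position: [0.5304, 0.2258, 0.2329]
eef_rot: [-0.0, 0.625, 0.78, -0.0]
ft_force: [-0.2, -0.7, -1.6]
opening: 0.0213
grasp_force: 20.0
```

```bash
python3 - <<'E'
from h import *
np.set_printoptions(precision=4,suppress=True)
s=readout.get_state();p=s["position"];print({k:s[k] for k in('time','position','ft_force','opening','grasp_force')})
T=imaging.read_camera("top");S=imaging.read_camera("side")
cv2.imwrite("pics/top2.png",T);cv2.imwrite("pics/side2.png",S)
z=p[2]-.093+.011
for c,I in(("top",T),("side",S)): print(c,fit((c,),(white(I),),p[:2],z,.052))
print(z)
o=np.hstack([cv2.resize(I,None,fx=3,fy=3,interpolation=cv2.INTER_CUBIC) for I in(T[150:290,130:260],S[130:270,180:310])]);cv2.imwrite("pics/c2.png",o);print(o.shape)
E
```

```text
{'time': 6.1, 'position': array([0.5304, 0.2258, 0.2329]), 'ft_force': array([-0.2361, -0.6964, -1.5622]), 'opening': 0.0212575575056733, 'grasp_force': 19.999708235263824}
top (array([0.5233, 0.22  ]), np.float64(14.003444122256269))
side (array([0.5265, 0.2279]), np.float64(56.48089750703313))
0.15091073783382009
(420, 780, 3)
```

View pics/c2.png

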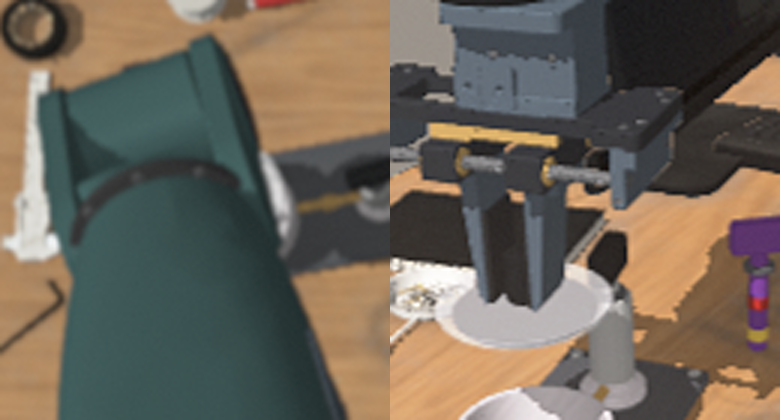

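```bash
cat >> h.py <<'E'
def fit5(c,I,p0,r,d=.003):
    a=np.linspace(0,2*np.pi,120,endpoint=False)
    def f(p):
        v=[]
        for rr in(r-d,r+d):
            X,Y=rr*np.cos(a),rr*np.sin(a)
            P=np.array([proj(c,(p[0]+x,p[1]+y,p[2]+p[3]*x+p[4]*y)) for x,y in zip(X,Y)])
            v.append(nd.map_coordinates(I,[P[:,1],P[:,0]],order=1))
        return -(v[0]-v[1]).mean()
    x0=np.array([*p0,0,0]);sx=np.vstack([x0]+[x0+e for e in np.diag([.005,.005,.005,.06,.06])])
    q=minimize(f,x0,method="Nelder-Mead",options=dict(initial_simplex=sx,maxiter=800));return q.x,-q.fun
E
python3 - <<'E'
from h import *
np.set_printoptions(precision=4,suppress=True)
S0=white(cv2.imread("pics/side0.png"));S=white(cv2.imread("pics/side2.png"))
print(fit5("side",S0,(.5013,-.1863,.011),.052));print(fit5("side",S,(.529,.226,.151),.052));print(fit5("side",S,(.526,.228,.148),.052))
for z in(.143,.147,.151):print(z,fit(("side",),(S,),(.528,.226),z,.052))
E
```

```text
(array([ 0.5015, -0.189 ,  0.0105,  0.0172, -0.0411]), np.float64(69.59610751847785))
(array([ 0.5333,  0.2206,  0.1472,  0.0227, -0.0542]), np.float64(66.40294409043064))
(array([ 0.5334,  0.2205,  0.1471,  0.0232, -0.0545]), np.float64(66.40445588766677))
0.143 (array([0.5353, 0.2181]), np.float64(51.75933423697649))
0.147 (array([0.5308, 0.2232]), np.float64(54.317937371676194))
0.151 (array([0.5264, 0.228 ]), np.float64(56.52953698028364))
```

Request:
jog_arm:
  targets: [0,0,-0.02,0,0,0,0,0,0,-0.025,0,0,0,0,0,0,-0.02,0,0,0,0,0,0,-0.008,0,0,0,0,0,0,0,0,0,0,0]

```text
time: 6.7
position: [0.5303, 0.2253, 0.1595]
eef_rot: [-0.0, 0.626, 0.78, -0.001]
ft_force: [-0.1, 0.7, -0.4]
opening: 0.0216
grasp_force: 20.0
```

```bash
python3 - <<'E'
from h import *
np.set_printoptions(precision=4,suppress=True)
s=readout.get_state();p=s["position"];print({k:s[k] for k in('time','position','ft_force','opening','grasp_force')})
S=imaging.read_camera("side");cv2.imwrite("pics/side3.png",S);w=white(S)
for dz in(0,-.003): z=p[2]-.093+.011+dz;print(z,fit(("side",),(w,),p[:2],z,.052))
print(fit5("side",w,(p[0],p[1],z),.052))
cv2.imwrite("pics/c3.png",cv2.resize(S[190:325,180:300],None,fx=4.4,fy=4.4,interpolation=cv2.INTER_CUBIC))
E
```

```text
{'time': 6.7, 'position': array([0.5303, 0.2253, 0.1595]), 'ft_force': array([-0.1292,  0.6863, -0.4235]), 'opening': 0.021550033710445893, 'grasp_force': 19.999761879444122}
0.0774793691662347 (array([0.528 , 0.2266]), np.float64(63.16628850458706))
0.0744793691662347 (array([0.5308, 0.2233]), np.float64(60.468764548195715))
(array([ 0.5283,  0.2259,  0.0776,  0.0208, -0.04  ]), np.float64(69.95107264316415))
```

View pics/c3.png

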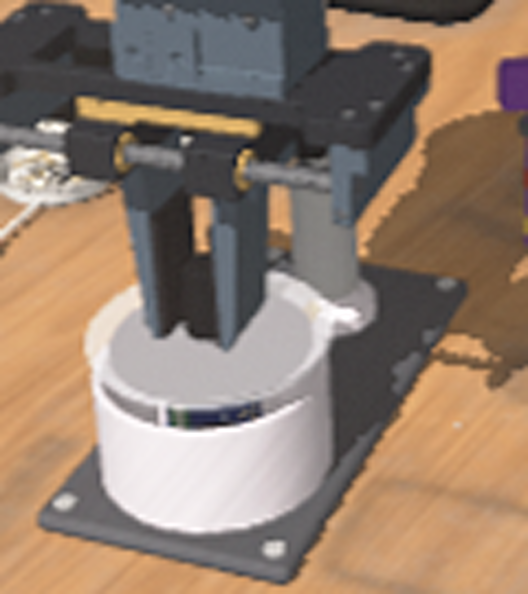

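The lid hovers level above the pot, with its front edge at about (208,405) and the rim at about (210,420) in the crop. It is about 2 mm short in x, so I'll nudge it and lower gently.

Request:
jog_arm:
  targets: [0.0015,0,-0.003,0,0,0,0,0,0,-0.002,0,0,0,0,0,0,-0.002,0,0,0,0,0,0,0,0,0,0,0]

```text
time: 7.15
position: [0.5322, 0.2261, 0.1533]
eef_rot: [0.0, 0.625, 0.78, 0.0]
ft_force: [-0.4, -0.1, -0.9]
opening: 0.0216
grasp_force: 20.0
```

Request:
jog_arm:
  targets: [0,0,-0.001,0,0,0,0,0,0,-0.001,0,0,0,0,0,0,-0.001,0,0,0,0,0,0,0,0,0,0,0]

```text
time: 7.55
position: [0.5322, 0.2261, 0.1501]
eef_rot: [-0.0, 0.625, 0.78, -0.0]
ft_force: [0.7, -0.2, -1.8]
opening: 0.0215
grasp_force: 20.0
```

Request:
jog_arm:
  targets: [0,0,-0.001,0,0,0,0,0,0,-0.001,0,0,0,0,0,0,0,0,0,0,0]

```text
time: 7.85
position: [0.5321, 0.226, 0.1481]
eef_rot: [-0.0, 0.625, 0.78, -0.0]
ft_force: [-0.1, -0.4, -0.9]
opening: 0.0217
grasp_force: 20.0
```

Request:
jog_arm:
  targets: [0,0,-0.0007,0,0,0,0,0,0,0,0,0,0,0]

```text
time: 8.05
position: [0.5322, 0.2261, 0.1474]
eef_rot: [-0.0, 0.625, 0.78, -0.0]
ft_force: [0.4, -0.7, -1.1]
opening: 0.0214
grasp_force: 20.0
```

Request:
jog_arm:
  targets: [0,0,-0.0007,0,0,0,0,0,0,0,0,0,0,0]

```text
time: 8.25
position: [0.5322, 0.2261, 0.1473]
eef_rot: [-0.0, 0.625, 0.78, -0.0]
ft_force: [-3.2, -1.8, 8.4]
opening: 0.0213
grasp_force: 20.0
```

Request:
jog_arm:
  targets: [0,0,-0.0007,0,0,0,0,0,0,0,0,0,0,0]

```text
time: 8.45
position: [0.5323, 0.2261, 0.1472]
eef_rot: [-0.0, 0.625, 0.78, -0.0]
ft_force: [-8.5, -2.4, 19.8]
opening: 0.0216
grasp_force: 20.0
```

Request:
jog_arm:
  targets: [0,0,0.001,0,0,0,0,0,0,0,0,0,0,50,0,0,0,0,0,0,50,0,0,0,0,0,0,50,0,0,0,0,0,0,50,0,0,0,0,0,0,50]

```text
time: 9.05
position: [0.5322, 0.2261, 0.1471]
eef_rot: [-0.0, 0.625, 0.78, -0.0]
ft_force: [1.1, -0.0, -0.0]
opening: 0.0458
grasp_force: 0.0
```

```bash
python3 - <<'E'
from h import *
np.set_printoptions(precision=4,suppress=True)
S=imaging.read_camera("side");w=white(S);cv2.imwrite("pics/side4.png",S)
print(fit(("side",),(w,),(.531,.226),.065,.052),fit5("side",w,(.531,.226,.065),.052))
cv2.imwrite("pics/c4.png",cv2.resize(S[190:325,180:300],None,fx=4.4,fy=4.4,interpolation=cv2.INTER_CUBIC))
E
```

```text
(array([0.5313, 0.226 ]), np.float64(42.32534663420429)) (array([ 0.5307,  0.2266,  0.064 ,  0.0501, -0.0669]), np.float64(47.972649023382324))
```

View pics/c4.png

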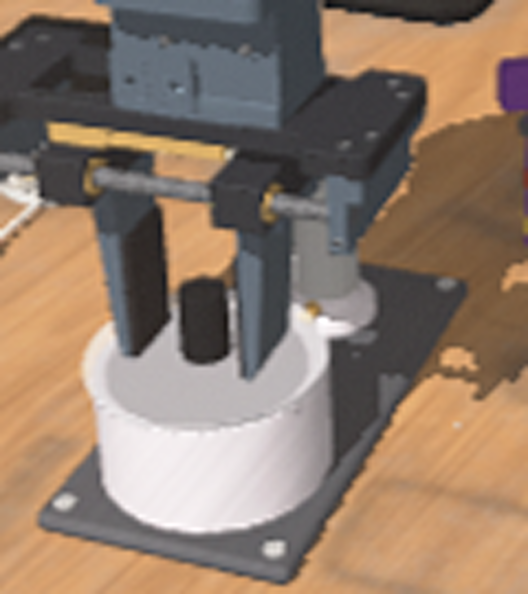

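The lid is seated in the rim and looks level, with its knob free between the open fingers. I'll rise and go to the handle.

Request:
jog_arm:
  targets: [0,0,0.02,0,0,0,50,0,0,0.04,0,0,0,60,0,0,0.04,0,0,0,100,0,0,0.023,0,0,0,100,0.005,-0.03,0,0,0,0.05,100,0.007,-0.04,0,0,0,0.05,100,0.007,-0.04,0,0,0,0.05,100,0.005,-0.014,0,0,0,0,100]
  newtons: 3

```text
time: 9.9
position: [0.5563, 0.0995, 0.2702]
eef_rot: [0.0, 0.565, 0.825, -0.0]
ft_force: [0.0, -0.7, 0.2]
opening: 0.0912
grasp_force: 0.0
```

Request:
jog_arm:
  targets: [0,0,0,0,0,0,100,0,0,0,0,0,0,100]

```text
time: 10.1
position: [0.5562, 0.1024, 0.27]
eef_rot: [-0.0, 0.565, 0.825, 0.0]
ft_force: [-0.4, -0.8, -0.5]
opening: 0.091
grasp_force: 0.0
```

```bash
python3 - <<'E'
from h import *
np.set_printoptions(precision=4,suppress=True)
s=readout.get_state();print(s["position"],s["eef_rot"])
S=imaging.read_camera("side");w=white(S);cv2.imwrite("pics/side5.png",S)
print(fit(("side",),(w,),(.531,.226),.065,.052),fit5("side",w,(.531,.226,.065),.052))
import m2
E
sed -i 's#side0.png#side5.png#' m2.py; python3 m2.py | grep "('side'"
```

```text
[0.5562 0.1024 0.27  ] [-0.0001  0.5654  0.8248  0.    ]
(array([0.5322, 0.2245]), np.float64(52.079054807705774)) (array([ 0.5324,  0.2246,  0.0617,  0.0541, -0.065 ]), np.float64(59.50570719917657))
('top',) [11.2672  0.557   0.1034  0.3346]
('top',) [11.3427  0.5571  0.1037  0.3319]
('side',) [9.5242 0.5559 0.1009 0.4003]
('side',) [9.5415 0.556  0.1007 0.4017]
('top', 'side') [26.6839  0.5554  0.1029  0.392 ]
('top', 'side') [26.7014  0.5556  0.1027  0.3922]
('side',) [9.6074 0.5565 0.0999 0.3991]
('side',) [9.6106 0.5553 0.1019 0.3915]
```

```bash
python3 - <<'E'
from h import *
S=cv2.imread("pics/side5.png")
o=cv2.resize(S[240:315,192:268],None,fx=7.8,fy=7.8,interpolation=cv2.INTER_CUBIC)
a=np.linspace(0,2*np.pi,200)
for z,r,k in((.065,.052,(0,0,255)),(.060,.052,(0,160,0))):
    P=np.array([proj("side",(.5313+r*np.cos(t),.2255+r*np.sin(t),z)) for t in a])
    cv2.polylines(o,[np.round((P-[191.5,239.5])*7.8).astype(int)],True,k,1)
cv2.imwrite("pics/c5.png",o)
E
```

```text
(no output)
```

View pics/c5.png

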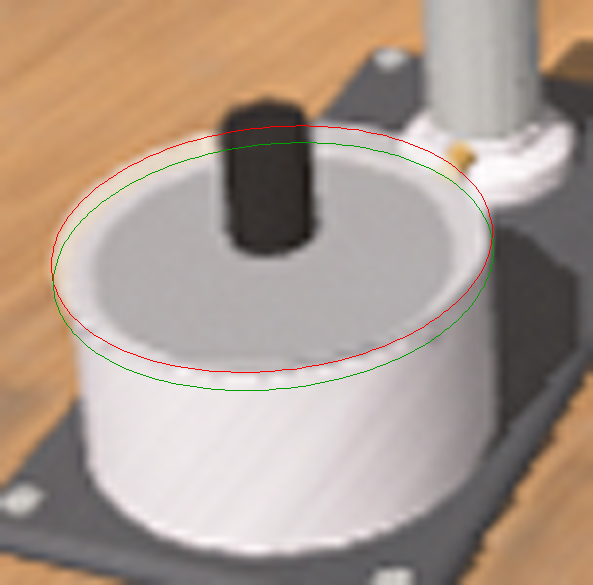

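The disc edge matches the projected seated disc (red is the top, green the underside), so the lid is home and level. I'll lower onto the handle.

Request:
jog_arm:
  targets: [0,0,-0.03,0,0,0,100,0,0,-0.03,0,0,0,100,0,0,-0.02,0,0,0,80,0,0,-0.009,0,0,0,60,0,0,0,0,0,0,50,0,0,0,0,0,0,40,0,0,0,0,0,0,30,0,0,0,0,0,0,28]

```text
time: 10.95
position: [0.5566, 0.1022, 0.1821]
eef_rot: [0.001, 0.565, 0.825, 0.001]
ft_force: [-0.4, 0.5, 0.4]
opening: 0.0459
grasp_force: 0.0
```

Request:
jog_arm:
  targets: [0,0,0,0,0,0,26,0,0,0,0,0,0,24,0,0,0,0,0,0,22,0,0,0,0,0,0,20,0,0,0,0,0,0,18,0,0,0,0,0,0,16,0,0,0,0,0,0,14]

```text
time: 11.65
position: [0.5562, 0.102, 0.1811]
eef_rot: [-0.0, 0.565, 0.825, -0.0]
ft_force: [-0.6, -0.7, 1.6]
opening: 0.0186
grasp_force: 3.0
```

```bash
python3 -c "
from h import *
s=readout.get_state();print({k:s[k] for k in('time','position','ft_force','wrist_torque','opening','grasp_force')})"
```

```text
{'time': 11.65, 'position': array([0.55616817, 0.1020329 , 0.18112245]), 'ft_force': array([-0.62593918, -0.6752669 ,  1.64562625]), 'wrist_torque': array([-0.19857261,  0.04104419,  0.05183072]), 'opening': 0.01860265311448161, 'grasp_force': 2.999778650701046}
```

Request:
jog_arm:
  targets: [0,0,0,0,0,0,0,0,0,0,0,0,0,0,0,0,0,0,0,0,0]
  newtons: 6

```text
time: 11.95
position: [0.5562, 0.102, 0.1811]
eef_rot: [-0.0, 0.565, 0.825, -0.0]
ft_force: [-1.6, -1.0, 2.5]
opening: 0.0179
grasp_force: 6.0
```

Request:
jog_arm:
  targets: [0,0,0,0,0,0,0,0,0,0,0,0,0,0,0,0,0,0,0,0,0]
  newtons: 15

```text
time: 12.25
position: [0.5562, 0.102, 0.1811]
eef_rot: [-0.0, 0.565, 0.825, -0.0]
ft_force: [-0.9, -1.9, 3.3]
opening: 0.0176
grasp_force: 15.0
```

Request:
jog_arm:
  targets: [0,0,0.002,0,0,0,0,0,0,0.003,0,0,0,0,0,0,0.003,0,0,0,0,0,0,0,0,0,0,0]

```text
time: 12.65
position: [0.5564, 0.1021, 0.1896]
eef_rot: [0.0, 0.565, 0.825, 0.0]
ft_force: [-0.3, -0.3, -2.4]
opening: 0.0177
grasp_force: 15.0
```

Request:
jog_arm:
  targets: [0,0,0.004,0,0,0,0,0,0,0.004,0,0,0,0,0,0,0.004,0,0,0,0,0,0,0.004,0,0,0,0,0,0,0.004,0,0,0,0]

```text
time: 13.15
position: [0.5562, 0.1021, 0.2096]
eef_rot: [0.0, 0.565, 0.825, 0.0]
ft_force: [-0.0, 0.0, -3.1]
opening: 0.0183
grasp_force: 15.0
```

Request:
jog_arm:
  targets: [0,0,0.004,0,0,0,0,0,0,0.004,0,0,0,0,0,0,0.004,0,0,0,0,0,0,0,0,0,0,0,0,0,0,0,0,0,0]

```text
time: 13.65
position: [0.5562, 0.1021, 0.2212]
eef_rot: [0.0, 0.565, 0.825, 0.0]
ft_force: [0.8, 0.2, -2.7]
opening: 0.0183
grasp_force: 15.0
```

```bash
python3 - <<'E'
from h import *
s=readout.get_state();print({k:s[k] for k in('time','position','ft_force','wrist_torque','opening','grasp_force')})
S=imaging.read_camera("side");cv2.imwrite("pics/side6.png",S)
cv2.imwrite("pics/c6.png",cv2.resize(S[165:310,190:300],None,fx=4.1,fy=4.1,interpolation=cv2.INTER_CUBIC))
E
```

```text
{'time': 13.65, 'position': array([0.55621525, 0.10208921, 0.2211973 ]), 'ft_force': array([ 0.79763463,  0.19393775, -2.68350604]), 'wrist_torque': array([-0.04054717, -0.13371245,  0.01470398]), 'opening': 0.018257988788479514, 'grasp_force': 14.99937817454338}
```

View pics/c6.png

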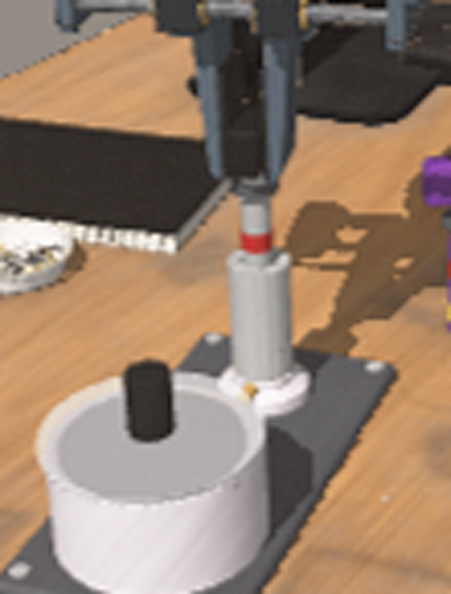

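The red band at (257,243) is fully clear of the barrel mouth, with a strip of steel below it and no yellow showing. The rod is upright, drawn about 40 mm, and the lid is seated. I'm handing in.

```bash
python3 -c "
from station import robot
print(robot.sign_off())"
```

```text
the job is handed in; nothing more can be done
None
```

The job is handed in: the lid sits level in the pot's rim and is released, and the gripper is holding the piston still, drawn about 40 mm, with the red band clear and the yellow band hidden; sign-off returned no verdict.

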